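# Tip a power supply back and load it on its skid plate

### The arm

A 6-joint arm with a two-finger parallel gripper is mounted at the origin on a cart in front of the work surface, level with it; the furniture and walls round the work are solid. World frame = base frame: x ahead of the robot, y to its left, z up, the work surface at z = 0. Lengths are in m, angles in degrees, forces in N, time in s.
With the tool pointing down it reaches from about 0.425 to 0.95 m from the base axis. Payload 3.5 kg.
Tool frame: the origin (TCP) lies midway between the tips of the shut fingers; the grasp point (between the pads) lies 19 mm behind it; z points along the fingers, y is the line along which they close (so a half turn about z gives the same grasp; the last joint's range is limited). The gripper opens to 85 mm and grips with 20 to 120 N. Pads are 22 mm wide; open, the fingers measure 114 mm over their backs; the gripper's body (76 mm by 85 mm) begins 54 mm behind the grasp point. The pads swing forward as they close: fully open they stand 13 mm farther back than shut.
Start: joints at [64.572, 16.404, 90.338, -0, 73.258, -8.594], TCP at [0.195, 0.646, 0.231] pointing down, gripper open.
Joint ranges: [-158.93, 158.93], [-51.34, 127.21], [12.03, 142.37], [-87.48, 267.48], [13.55, 161.25], [-162.69, 162.69]. Speed limits (degrees/s): [159.86, 159.86, 180, 180, 180, 180].

### API

Orientations are given as a 3x3 rotation matrix whose columns are the frame's x, y, z axes.
In Python, from station import manip gives the robot as it stands.
- The arm moves only by the shell command python3 -m creep 'ROWS' [FORCE]. ROWS is text: rows parted by semicolons, each of 7 numbers parted by spaces: the finger opening in mm, from 0 to 85.4, then the shift along the tool's x, y, z in mm, then the turn, a rotation vector about the tool's x, y, z in degrees. A call has 1 to 10 rows; each row is the pose to reach, as a shift and turn from the pose commanded when the call began, along the tool's axes at that moment; what a row does not reach only later rows make up. A row lasts 1/12 s, in which the tool goes at most 41.7 mm and 7.16 degrees, less where a joint would pass 70% of its speed; a pose out of reach is approached as far as the arm can. A call with a gripper value outside its range is refused whole. The fingers move at their own pace and stop on an object; FORCE is the grip in N (left out, the last holds). Time passes only in rows, so rows that repeat a pose let the fingers close. It gives the time, the measured TCP pose, the force, the opening and the grip force at its end, in the units of the state.
- manip.read_state(): the state, without advancing time (a new reading comes with each control period).
- manip.read_camera(name): name is "scene" or "top"; returns the picture (480x640x3 uint8, blue, green, red); there is no depth.
- manip.camera_params(name): a dict with "vfov" (degrees; the focal length in pixels is half the picture's height over the tangent of half this angle, whatever the lens; pixels are square), "cx", "cy" (the principal point, pixels), "world_to_cam" (4x4, takes a point from world to camera coordinates). Camera axes: x right, y down, z forward; pixel columns grow to the right and rows downward; lengths in m; the calibration is good to about 2 mm. A picture is of the moment at which its call begins. camera_params takes no time and is no camera call.
- manip.job_done(): hands the job in; it is judged then, once.
The state is a dict: "time_s": time; "qpos": joint angles; "joint_vel": joint speeds; "joint_efforts": joint torques, N m; "position": TCP position; "tcp_rot": TCP orientation; "wrist_force": force on the tool from outside, world axes, zero at the start; "ft_torque": the same for the moment, N m; "opening": finger opening in m; "grasp_force": force on a finger pad.
Only numpy, scipy, OpenCV 4.12 (cv2) and the standard library are available. Lean on these libraries where they do the work, as an engineer would, in place of code of your own. Each camera call takes 0.05 s, during which the arm holds its last target. There are 200 camera calls.

### The job

The power supply standing against the blue sloping rest has to go to the black mat with the yellow border, but it must not be lifted off the bench: tip it back on its rear bottom edge until it leans on the rest by itself, fetch the skid plate from the mat and slide its blade well under the raised front, past the middle of the unit. Then lower the unit flat onto the blade and drag the loaded skid until the unit stands upright on it in the middle of the mat. Do not disturb the bottle, the yellow tape roll or the jar.

Things in the scene. Friction and masses are not known exactly. Their poses are not given: they have to be found in the camera images.
- psu: the power supply: grey box, white front panel, 70 deep (own x, front panel at -x) x 96 wide (y) x 140 high (z), 0.5 to 0.85 kg, centre of mass near its middle, with a black round carrying bar over the top. Origin at the centre of its underside. It stands on the bench, its rear face (+x) towards the rest and its rear bottom edge 1 to 5 mm before the rest's foot line
- psu_handle (a point): middle of the carrying bar, 178 above the underside (38 above the top of the box): a round bar, 12 in diameter, along the unit's y, 64 free between its legs; it can turn in a light grip
- psu_heel (a point): middle of the unit's rear bottom edge, own (35, 0, 0): the edge to tip on
- stand: the blue sloping rest, fixed, 130 wide. Origin on the bench in the middle of the foot line of its sloping face; own x points backwards (away from the unit), y along the foot line. The plane of its black rubber face rises from the origin and leans back 38 degrees (0.66 rad) from vertical; face from 10 to 122 along the slope. Its base plate (4 high) begins 4.5 behind the origin
- skid: the skid plate, 0.4 kg: flat aluminium plate 4 thick, 84 wide (y), from x = -111 to the blade's front edge at x = +17, with a red upright grip. Origin on its underside, at the point where the middle of the unit belongs; own x points to the blade's front edge. It starts lying on the mat
- skid_grip (a point): point in the middle of the red grip, own (-93, 0, 55): an upright flat bar, 14 thick (y) x 26 (x), from 10 to 78 above the skid's underside, to be pinched from above across its thickness
- skid_tip (a point): middle of the blade's front edge, own (17, 0, 2)
- bay: the parking mat: black square with a yellow border, 130 x 130, flat (things lie at bench height on it). Origin at its centre. Solid near it: the crimp press behind (front edge from about x 0.53, y 0.10 to x 0.64, y 0.46, from the bench up) and two desk lamps to the right (white one's neck 300 to 410 at y below 0.01; black one's end at x 0.20 to 0.31, y 0.01 to 0.10, from 530 up)
- bottle: white bottle with a blue pump head, 63 in diameter, 146 high, a bystander; origin under its centre
- tape: yellow roll of tape lying flat, 60 in diameter, 19 high, a bystander; origin under its centre
- jar: white jar with a green lid, 53 in diameter, 72 high, a bystander; origin under its centre
- rest_top (a point): middle of the rest face's top edge, own (75, 0, 96); the rest reaches 115 behind its origin. The unit tips over centre at about 27 degrees, so once against the face it stays leaning by itself, its front bottom edge about 43 above the bench

How it is judged:
By the outcome, as a careful person would: the job done as asked, in the order asked, and still so for the second after the job is handed in, with the robot touching nothing.
It also fails if it takes over 72 s, if anything falls off the work surface, if the arm or the gripper's body presses on something with over 40 N, if the wrist force passes 120 N, or if a joint passes its speed limit or range.

## Working session

There is one attempt and no reset: what is moved stays moved. The work goes in short steps, Python scripts to look and compute and a shell command to move; the robot and the scene stay as the last step left them, time stands still between calls to the robot, and variables do not carry over. Pictures are saved under pics/ and viewed, at most 10 in all, crops included, and the job is handed in when it is done.

```bash
ls; mkdir -p pics
python3 - <<'E'
from station import manip
import cv2
for n in("scene","top"):
    im=manip.read_camera(n); cv2.imwrite(f"pics/{n}0.png",im)
    p=manip.camera_params(n); print(n,p)
s=manip.read_state(); print(s)
E
```

```text
pics
scene {'vfov': 45.42909116398516, 'cx': 313.99962413477886, 'cy': 237.35603610430073, 'world_to_cam': array([[-0.80904858, -0.58749646, -0.01697959,  0.61265979],
       [-0.24786156,  0.36724323, -0.89649153,  0.09011946],
       [ 0.53292124, -0.72109661, -0.4427354 ,  1.06359382],
       [ 0.        ,  0.        ,  0.        ,  1.        ]])}
top {'vfov': 53.26863779314478, 'cx': 311.7202398368494, 'cy': 233.26551676281045, 'world_to_cam': array([[ 8.81328412e-04, -9.99383932e-01,  3.50853329e-02,
         3.79346179e-01],
       [-9.98257811e-01, -2.94915864e-03, -5.89291484e-02,
         4.43542161e-01],
       [ 5.89963162e-02, -3.49722717e-02, -9.97645415e-01,
         1.01194331e+00],
       [ 0.00000000e+00,  0.00000000e+00,  0.00000000e+00,
         1.00000000e+00]])}
{'time_s': 0.1, 'qpos': array([ 6.45713853e+01,  1.64494429e+01,  9.04154853e+01, -2.89804680e-03,
        7.32587267e+01, -8.59296274e+00]), 'joint_vel': array([-0.08768211,  0.07425269, -0.20383767,  0.060165  ,  0.00252273,
        0.00326695]), 'joint_efforts': array([ 2.62970991e-05, -4.07299590e+01, -2.93695968e+01, -1.89152174e-04,
        3.47106616e-03,  7.06616291e-06]), 'position': array([0.19520377, 0.64552732, 0.23006289]), 'tcp_rot': array([[-9.57143577e-01,  2.89612487e-01, -8.82950283e-04],
       [ 2.89613703e-01,  9.57141590e-01, -1.96989907e-03],
       [ 2.74601067e-04, -2.14119075e-03, -9.99997670e-01]]), 'wrist_force': array([ 0.77280387,  0.20253162, -0.22417069]), 'ft_torque': array([0.06300826, 0.02083802, 0.05186322]), 'grasp_force': 0.0, 'opening': 0.08537196803492611}
```

View pics/scene0.png

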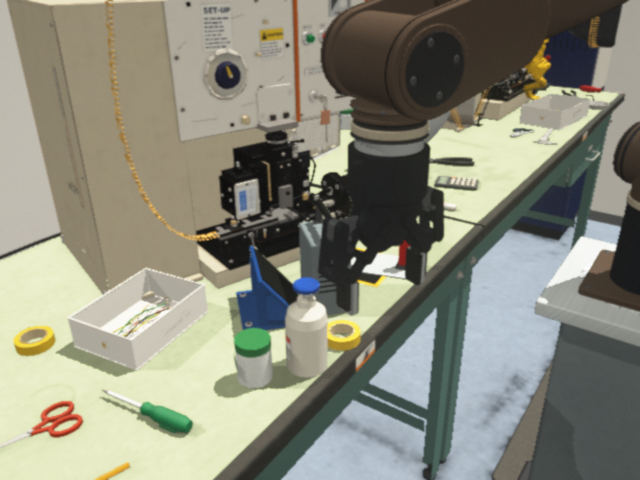

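View pics/top0.png

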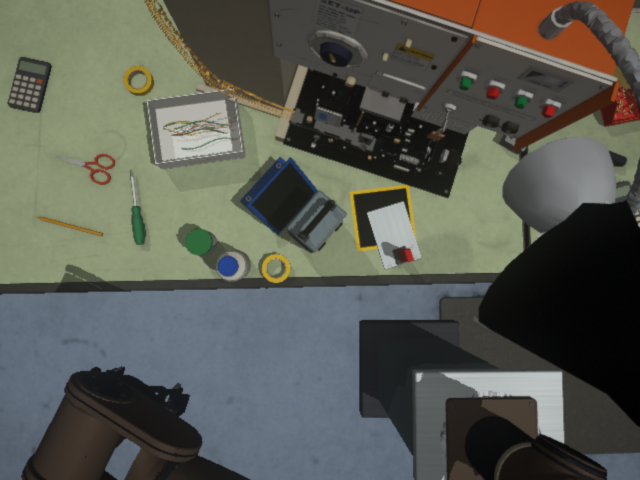

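The scene view shows the PSU in front of the blue rest, behind the gripper, with the bottle and jar near (305,335) and (253,358). The top view shows the rest at about (285,197), the PSU at (315,222), the mat at (383,217), the skid with its red grip at (403,254), the tape at (275,268), the bottle at (231,265) and the jar at (198,241).

Run:
```python
import cv2
im=cv2.imread("pics/top0.png")
c=cv2.resize(im[150:280,235:430],None,fx=4,fy=4,interpolation=cv2.INTER_CUBIC)
cv2.imwrite("pics/crop0.png",c)
```

```text
(no output)
```

View pics/crop0.png

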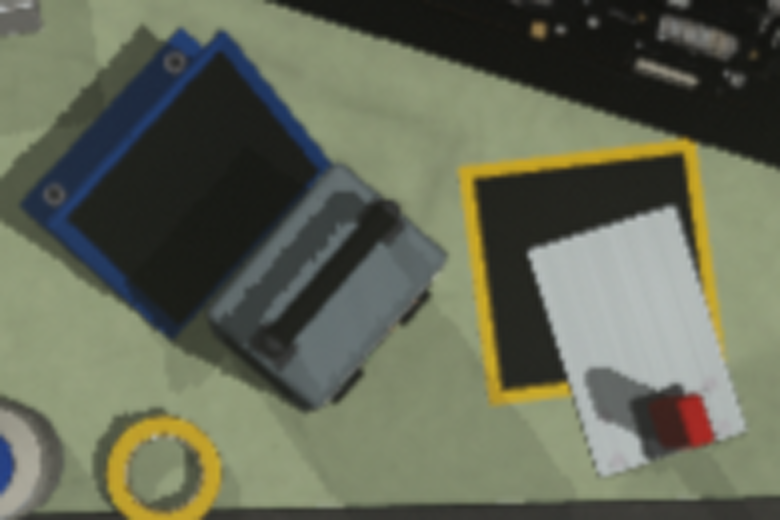

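The crop shows these corners in crop pixels (4x, origin 235,150):

| Thing | Corners |
|---|---|
| PSU top | (340,165), (445,255), (312,408), (210,315) |
| Bar | (383,212) to (272,343) |
| Skid | (528,250), (678,207), (745,430), (600,475) |
| Mat | (458,168), (692,140), (497,403) |
| Rest face top edge | (222,32) to (60,218) |

```bash
cat > h.py <<'E'
import numpy as np
from station import manip
def bp(u,v,z,n="top"):
    p=manip.camera_params(n); f=240/np.tan(np.radians(p["vfov"]/2)); T=p["world_to_cam"]
    R,t=T[:3,:3],T[:3,3]; d=R.T@[(u-p["cx"])/f,(v-p["cy"])/f,1]; c=-R.T@t
    return c+d*(z-c[2])/d[2]
def cr(pts,z,o=(235,150),s=4,n="top"): return np.array([bp(o[0]+a/s,o[1]+b/s,z,n) for a,b in pts])
E
python3 - <<'E'
from h import *
np.set_printoptions(precision=4,suppress=True)
def show(n,P):
    print(n,*P[:,:2].round(4),'mean',P.mean(0)[:2]); 
    for i in range(len(P)):
        d=P[(i+1)%len(P)]-P[i]; print('   len %.1f ang %.1f'%(np.hypot(*d[:2])*1e3,np.degrees(np.arctan2(d[1],d[0]))))
show('psu top RR FR FL RL',cr([(340,165),(445,255),(312,408),(210,315)],.14))
show('bar',cr([(383,212),(272,343)],.178))
show('skid tipL tipR rR rL',cr([(528,250),(678,207),(745,430),(600,475)],.004))
show('mat',cr([(458,168),(692,140),(497,403)],0))
show('rest top R L',cr([(222,32),(60,218)],.096))
show('rest foot R L',cr([(330,165),(175,335)],.008))
show('rest rear base',cr([(185,30),(25,205)],.004))
show('grip top',cr([(690,420)],.078))
show('tape',cr([(163,468)],.019))
show('bottle,jar',np.array([bp(231,264,.146),bp(199,240,.072)]))
E
```

```text
psu top RR FR FL RL [0.5132 0.3695] [0.4714 0.3207] [0.4003 0.3825] [0.4431 0.4296] mean [0.457  0.3756]
   len 64.3 ang -130.6
   len 94.2 ang 139.0
   len 63.7 ang 47.7
   len 92.3 ang -40.6
bar [0.4867 0.3524] [0.4282 0.4016] mean [0.4574 0.377 ]
   len 76.4 ang 139.9
   len 76.4 ang -40.1
skid tipL tipR rR rL [0.488  0.2614] [0.5116 0.18  ] [0.3916 0.1451] [0.3675 0.2235] mean [0.4397 0.2025]
   len 84.7 ang -73.8
   len 125.0 ang -163.8
   len 82.0 ang 107.1
   len 126.3 ang 17.5
mat [0.5327 0.2985] [0.5487 0.171 ] [0.4059 0.278 ] mean [0.4958 0.2491]
   len 128.4 ang -82.8
   len 178.4 ang 143.2
   len 128.4 ang 9.2
rest top R L [0.5848 0.425 ] [0.493  0.5031] mean [0.5389 0.464 ]
   len 120.5 ang 139.6
   len 120.5 ang -40.4
rest foot R L [0.5327 0.368 ] [0.4415 0.4502] mean [0.4871 0.4091]
   len 122.8 ang 138.0
   len 122.8 ang -42.0
rest rear base [0.6058 0.4458] [0.5108 0.5304] mean [0.5583 0.4881]
   len 127.2 ang 138.3
   len 127.2 ang -41.7
grip top [0.3959 0.1923] mean [0.3959 0.1923]
   len 0.0 ang 0.0
tape [0.3713 0.4557] mean [0.3713 0.4557]
   len 0.0 ang 0.0
bottle,jar [0.3782 0.5319] [0.425 0.605] mean [0.4016 0.5684]
   len 86.8 ang 57.4
   len 86.8 ang -122.6
```

```bash
cat >> h.py <<'E'
def go(pos,yaw):
    "shift (mm) and turn (deg about tool z) to TCP pos, closing line at yaw, tool down; from measured pose"
    s=manip.read_state(); R=s["tcp_rot"]; y=np.radians(yaw)
    from scipy.spatial.transform import Rotation as Ro
    Y=np.array([np.cos(y),np.sin(y),0]); Z=np.array([0,0,-1.]); G=np.c_[np.cross(Y,Z),Y,Z]
    print('t %.2f pos'%s["time_s"],s["position"].round(4),'d mm',(R.T@(np.array(pos)-s["position"])*1e3).round(1),
      'rot',np.degrees(Ro.from_matrix(R.T@G).as_rotvec()).round(1),'F',s["wrist_force"].round(1),'op',round(s["opening"]*1e3,1))
E
python3 -c "
from h import *
go((.4575,.377,.230),49.5)
print('bench edge',bp(360,279,0),bp(235,281,0))"
```

```text
t 0.10 pos [0.1952 0.6455 0.2301] d mm [-328.8 -181.1    0.4] rot [-0.1  0.  23.7] F [ 0.8  0.2 -0.2] op 85.4
bench edge [0.34559475 0.27664837 0.        ] [0.34148114 0.54240192 0.        ]
```

```bash
python3 -m creep '85 -33 -18 0 0 0 2.4; 85 -66 -36 0 0 0 4.7; 85 -99 -54 0 0 0 7.1; 85 -131 -72 0 0 0 9.5; 85 -164 -91 0 0 0 11.9; 85 -197 -109 0 0 0 14.2; 85 -230 -127 0 0 0 16.6; 85 -263 -145 0 0 0 19; 85 -296 -163 0 0 0 21.3; 85 -329 -181 0 0 0 23.7' 20
python3 -c "
from h import *
import cv2
go((.4575,.377,.159),49.5)
im=manip.read_camera('scene')
cv2.imwrite('pics/s1.png',cv2.resize(im[130:390,200:480],None,fx=2.2,fy=2.2,interpolation=cv2.INTER_CUBIC))"
```

```text
time_s: 0.93
position: [0.4586, 0.3759, 0.2309]
tcp_rot: [[-0.759, 0.651, -0.001], [0.651, 0.759, -0.0], [0.0, -0.001, -1.0]]
wrist_force: [-0.1, 0.4, -0.7]
opening: 0.0848
grasp_force: 0.0
t 0.93 pos [0.4586 0.3759 0.2309] d mm [ 1.6  0.1 71.9] rot [-0.  -0.  -0.1] F [-0.1  0.4 -0.7] op 84.8
```

View pics/s1.png

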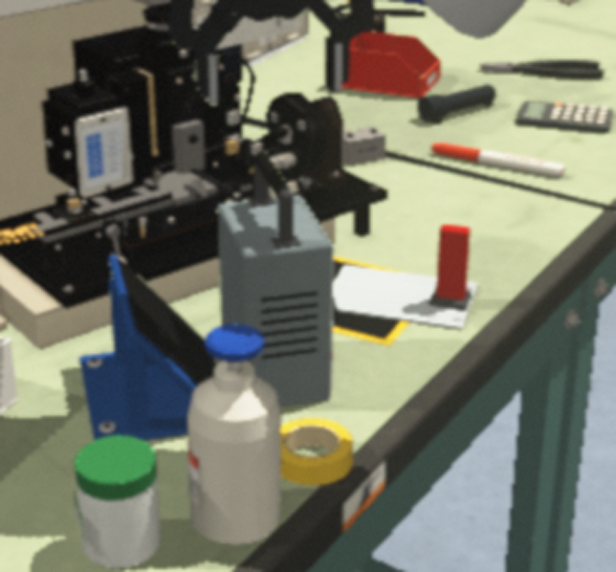

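The crop shows the bar running from about (256,155) to (286,198). The open fingers are straddled above it, their centre at about x=273, so it is well centred.

```bash
python3 -c "
from h import *
print(cr([(256,157),(287,197),(271,177)],.184,(200,130),2.2,'scene'))"
python3 -m creep '85 0 0 15 0 0 0; 85 0 0 30 0 0 0; 85 0 0 45 0 0 0; 85 0 0 58 0 0 0; 85 0 0 68 0 0 0; 85 0 0 72 0 0 0; 85 0 0 72 0 0 0'
```

```text
[[0.4844376  0.36352344 0.184     ]
 [0.42215034 0.41169825 0.184     ]
 [0.45248445 0.38868513 0.184     ]]
time_s: 1.57
position: [0.4571, 0.3773, 0.1578]
tcp_rot: [[-0.76, 0.65, -0.002], [0.65, 0.76, -0.001], [0.001, -0.003, -1.0]]
wrist_force: [-0.4, 0.1, 0.1]
opening: 0.0849
grasp_force: 0.0
```

```bash
python3 -m creep '60 0 4 0 0 0 0; 40 0 4 0 0 0 0; 25 0 4 0 0 0 0; 18 0 4 0 0 0 0; 0 0 4 0 0 0 0; 0 0 4 0 0 0 0; 0 0 4 0 0 0 0' 20
```

```text
time_s: 2.15
position: [0.4604, 0.3804, 0.1597]
tcp_rot: [[-0.76, 0.65, -0.0], [0.65, 0.76, -0.0], [-0.0, -0.001, -1.0]]
wrist_force: [-0.4, -1.2, 2.0]
opening: 0.0114
grasp_force: 20.4
```

```bash
python3 -m creep '0 0 6 -1.1 0 0 0; 0 0 12.5 -2 0 0 0; 0 0 19 -2.7 0 0 0; 0 0 25 -3.1 0 0 0; 0 0 31.5 -3.4 0 0 0; 0 0 38 -3.4 0 0 0; 0 0 44 -3.2 0 0 0; 0 0 50.5 -2.7 0 0 0; 0 0 57 -2 0 0 0; 0 0 63 -1.2 0 0 0' 20
```

```text
time_s: 2.98
position: [0.502, 0.4291, 0.1604]
tcp_rot: [[-0.76, 0.65, 0.0], [0.65, 0.76, 0.0], [-0.0, 0.0, -1.0]]
wrist_force: [0.6, -0.7, 1.3]
opening: 0.0111
grasp_force: 19.8
```

```bash
python3 -m creep '0 0 6 1.1 0 0 0; 0 0 12.4 2.4 0 0 0; 0 0 18.5 3.9 0 0 0; 0 0 24.6 5.6 0 0 0; 0 0 30.6 7.5 0 0 0; 0 0 36.6 9.7 0 0 0; 0 0 42.5 12.1 0 0 0; 0 0 48.3 14.7 0 0 0; 0 0 51.2 16 0 0 0; 0 0 51.2 16 0 0 0' 20
```

```text
time_s: 3.82
position: [0.5349, 0.4678, 0.1437]
tcp_rot: [[-0.76, 0.65, -0.0], [0.65, 0.76, -0.0], [0.0, -0.0, -1.0]]
wrist_force: [0.8, -0.5, -1.5]
opening: 0.0111
grasp_force: 19.9
```

Near 37°; continue gently until contact.

```bash
python3 -m creep '0 0 1.5 0.7 0 0 0; 0 0 3 1.5 0 0 0; 0 0 4.5 2.3 0 0 0; 0 0 6 3 0 0 0; 0 0 6 3 0 0 0' 20; python3 -c "
from h import *
import cv2
im=manip.read_camera('scene')
cv2.imwrite('pics/s2.png',cv2.resize(im[130:390,200:480],None,fx=2.2,fy=2.2,interpolation=cv2.INTER_CUBIC))"
```

```text
time_s: 4.23
position: [0.5368, 0.4707, 0.142]
tcp_rot: [[-0.76, 0.65, -0.006], [0.65, 0.76, -0.005], [0.001, -0.007, -1.0]]
wrist_force: [-7.3, -6.1, 6.2]
opening: 0.0109
grasp_force: 20.8
```

View pics/s2.png

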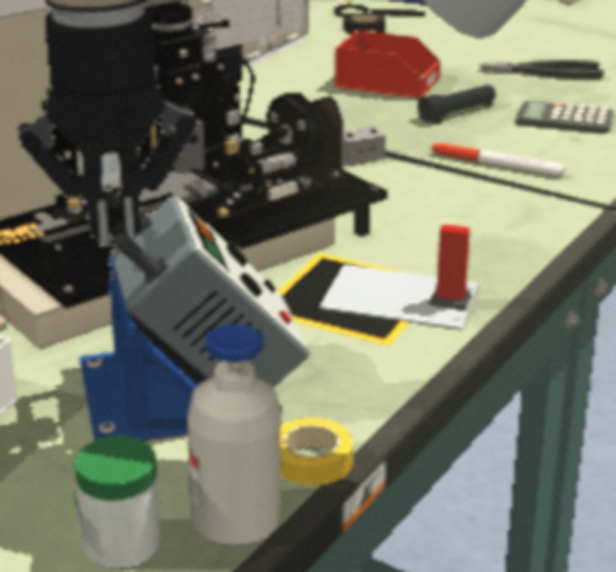

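The scene shows the unit leaning back flat on the rest, about 38° tilted, still gripped, with the bystanders untouched. I release with a small opening and rise.

```bash
python3 -m creep '0 0 -2 -1 0 0 0; 12 0 -2 -1 0 0 0; 18 0 -2 -1 0 0 0; 26 0 -2 -1 0 0 0; 26 0 -2 -1 0 0 0; 26 0 -2 -1 0 0 0;26 0 -2 -6 0 0 0; 26 0 -2 -20 0 0 0; 40 0 -2 -50 0 0 0; 40 0 -2 -85 0 0 0'
python3 -c "
from h import *
import cv2
im=manip.read_camera('scene')
cv2.imwrite('pics/s3.png',cv2.resize(im[130:390,200:480],None,fx=2.2,fy=2.2,interpolation=cv2.INTER_CUBIC))
go((.396,.194,.226),107.4)"
```

```text
time_s: 5.12
position: [0.5363, 0.4697, 0.2255]
tcp_rot: [[-0.76, 0.65, -0.004], [0.65, 0.76, -0.003], [0.001, -0.005, -1.0]]
wrist_force: [0.1, -0.3, 0.0]
opening: 0.0398
grasp_force: 0.0
t 5.17 pos [0.54   0.4723 0.2379] d mm [ -71.3 -305.3    8.4] rot [  0.5   0.6 -57.9] F [1.1 2.  7.5] op 40.0
```

View pics/s3.png

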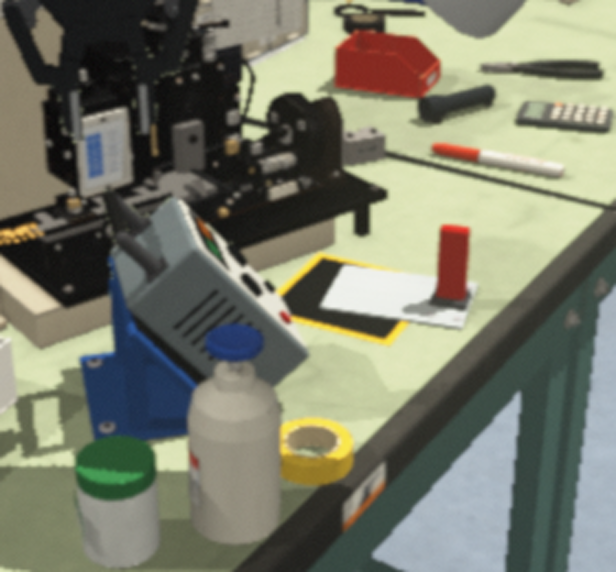

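The unit leans on the rest by itself, with the bar free and the gripper above it. Next is the skid grip. I stop halfway to check the arm's clearance to the lamps.

```bash
cat >> h.py <<'E'
import json,os
def log():
    s=manip.read_state(); open('log.txt','a').write(json.dumps([*map(float,s["qpos"]),*map(float,s["position"])])+'\n')
E
python3 -c "
from h import *; log()"
python3 -m creep '50 -8 -32 0 0 0 -6; 60 -16 -64 0 0 0 -12; 70 -24 -96 0 0 0 -18; 80 -31 -128 0 0 0 -24; 85 -38 -160 0 0 0 -30; 85 -45 -190 0 0 0 -36; 85 -52 -220 0 0 0 -42; 85 -57 -240 0 0 0 -48; 85 -60 -250 0 0 0 -54; 85 -60 -250 0 0 0 -57.5' >/dev/null
python3 -c "
from h import *
log(); s=manip.read_state(); print(s['qpos'].round(2),s['position'])
from scipy.optimize import least_squares
D=[json.loads(l) for l in open('log.txt')]+[[64.5714,16.4494,90.4155,0,73.2587,-8.593,.19520377,.64552732,.23006289]]
D=np.array(D);r=np.hypot(D[:,6],D[:,7]);z=D[:,8];a=np.radians(D[:,1]);b=a+np.radians(D[:,2])
# tool down: r=r0+a1 sin a+ a2 sin b - e.. ; z=h+a1 cos a+a2 cos b
A=[];y=[]
for i in range(len(D)):
    A+= [[1,0,np.sin(a[i]),np.sin(b[i]),np.cos(b[i])],[0,1,np.cos(a[i]),np.cos(b[i]),-np.sin(b[i])]]; y+=[r[i],z[i]]
x,res,rk,sv=np.linalg.lstsq(np.array(A),np.array(y),rcond=None);print(x,res,sv)
A4=np.array(A)[:,:4];x4,res,_,_=np.linalg.lstsq(A4,np.array(y),rcond=None);print(x4,res)
go((.396,.190,.2),107); go((.396,.190,.039),107)
"
```

```text
[ 1.7710e+01 -8.2800e+00  1.1678e+02 -3.0000e-02  7.1350e+01 -8.9410e+01] [0.42016551 0.23999048 0.22824583]
[0.02914022 0.14359515 0.42412704 0.59548595 0.15413955] [1.32245917e-09] [2.98128113 2.44928213 0.3343569  0.03189135 0.01297201]
[ 0.00392852 -0.02635247  0.44057922  0.5726229 ] [9.15176703e-06]
t 6.00 pos [0.4202 0.24   0.2282] d mm [ 37.9 -40.6  28.2] rot [-0.   0.2  0.1] F [0.4 0.8 0.9] op 84.8
t 6.00 pos [0.4202 0.24   0.2282] d mm [ 38.3 -40.6 189.2] rot [-0.   0.2  0.1] F [0.4 0.8 0.9] op 84.8
```

```bash
python3 -c "
from h import *
import cv2
im=manip.read_camera('top')
cv2.imwrite('pics/t4.png',cv2.resize(im[140:480,240:640],None,fx=1.75,fy=1.75,interpolation=cv2.INTER_CUBIC))"
```

```text
(no output)
```

View pics/t4.png

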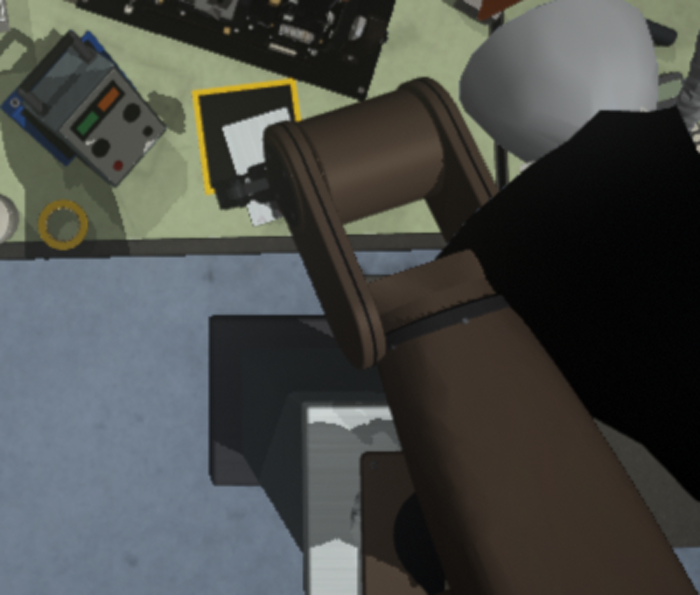

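The top view shows the mat, partly hidden by the arm. The arm's wrist fork (490,190) runs close beside the black lamp (edge from 440,255 to 600,110). The unit leans at (85,110) and the tape is at (63,225). I proceed slowly and watch the joint efforts.

```bash
python3 -c "
from h import *
print(manip.read_state()['joint_efforts'].round(2))"
python3 -m creep '85 7 -7 5 0 0 0; 85 14 -14 10 0 0 0; 85 21 -21 18 0 0 0; 85 28 -28 28 0 0 0; 85 34 -36 40 0 0 0; 85 38 -40.5 55 0 0 0; 85 38 -40.5 70 0 0 0; 85 38 -40.5 85 0 0 0; 85 38 -40.5 95 0 0 0; 85 38 -40.5 100 0 0 0'
python3 -c "
from h import *
print(manip.read_state()['joint_efforts'].round(2), manip.read_state()['qpos'].round(1))
go((.396,.190,.039),107)"
```

```text
[ -0.22 -23.35 -28.45  -0.03   0.03  -0.18]
time_s: 6.88
position: [0.3946, 0.1911, 0.1247]
tcp_rot: [[-0.957, -0.291, -0.003], [-0.291, 0.957, -0.001], [0.003, 0.0, -1.0]]
wrist_force: [-0.2, 0.2, 0.6]
opening: 0.0851
grasp_force: 0.0
[-7.000e-02 -2.144e+01 -2.652e+01 -0.000e+00 -1.000e-02  0.000e+00] [ 12.5  -7.4 127.6  -0.   60.  -94.4]
t 6.88 pos [0.3946 0.1911 0.1247] d mm [-1.3 -1.5 85.7] rot [ 0.  -0.2 -0.1] F [-0.2  0.2  0.6] op 85.1
```

```bash
python3 -m creep '85 -1 -1.5 20 0 0 0; 85 -1 -1.5 40 0 0 0; 85 -1 -1.5 60 0 0 0; 70 -1 -1.5 76 0 0 0; 55 -1 -1.5 84 0 0 0; 40 -1 -1.5 86 0 0 0; 25 -1 -1.5 86 0 0 0; 0 -1 -1.5 86 0 0 0; 0 -1 -1.5 86 0 0 0; 0 -1 -1.5 86 0 0 0' 70
python3 -c "
from h import *
go((.396,.190,.039),107)"
```

```text
time_s: 7.72
position: [0.3986, 0.1907, 0.0419]
tcp_rot: [[-0.956, -0.292, 0.003], [-0.292, 0.956, 0.0], [-0.003, -0.0, -1.0]]
wrist_force: [-0.4, -0.3, 2.8]
opening: 0.0134
grasp_force: 69.1
t 7.72 pos [0.3986 0.1907 0.0419] d mm [2.7 0.1 2.9] rot [-0.   0.2 -0. ] F [-0.4 -0.3  2.8] op 13.4
```

```bash
python3 -c "
from h import *
go((.3682,.2725,.042),139.5)"
```

```text
t 7.72 pos [0.3986 0.1907 0.0419] d mm [ 5.2 87.1 -0.1] rot [ -0.1   0.2 -32.5] F [-0.4 -0.3  2.8] op 13.4
```

```bash
python3 -m creep '0 0.5 8.7 0 0 0 -3.3; 0 1 17.4 0 0 0 -6.5; 0 1.5 26 0 0 0 -9.8; 0 2 35 0 0 0 -13; 0 2.5 43.5 0 0 0 -16.3; 0 3 52 0 0 0 -19.5; 0 3.5 61 0 0 0 -22.8; 0 4 70 0 0 0 -26; 0 5 78.5 0 0 0 -29.3; 0 5 87 0 0 0 -32.5'
python3 -m creep '0 0 0 0 0 0 0; 0 0 0 0 0 0 0'
python3 -c "
from h import *
import cv2
go((.4045,.315,.042),139.5)
im=manip.read_camera('top')
cv2.imwrite('pics/t5.png',cv2.resize(im[170:300,235:430],None,fx=4,fy=4,interpolation=cv2.INTER_CUBIC))"
```

```text
time_s: 8.55
position: [0.3693, 0.2727, 0.0426]
tcp_rot: [[-0.647, -0.763, 0.005], [-0.763, 0.647, 0.0], [-0.003, -0.004, -1.0]]
wrist_force: [1.8, -4.4, 3.3]
opening: 0.0134
grasp_force: 69.5
time_s: 8.72
position: [0.3688, 0.2736, 0.0424]
tcp_rot: [[-0.651, -0.759, 0.004], [-0.759, 0.651, 0.003], [-0.005, -0.001, -1.0]]
wrist_force: [0.1, 2.1, 5.9]
opening: 0.0131
grasp_force: 69.8
t 8.72 pos [0.3688 0.2736 0.0424] d mm [-54.7  -0.1   0.7] rot [-0.   0.3 -0.1] F [0.1 2.1 5.9] op 13.1
```

View pics/t5.png

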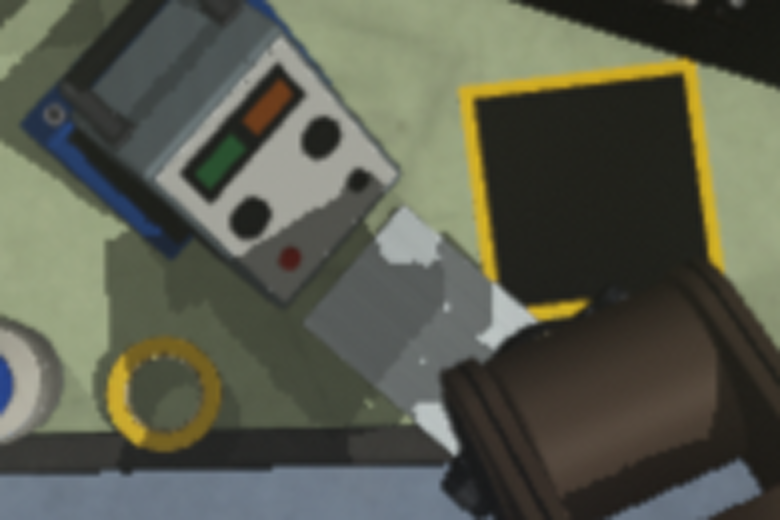

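The crop shows the skid tip at (405,208) and (303,322), squarely in front of the unit. The unit's raised front bottom edge is at (398,172) and (285,303). The mat is clear.

```bash
python3 -c "
from h import *
t=cr([(405,208),(303,322)],.004,(235,170)); e=cr([(398,172),(285,303)],.043,(235,170))
for n,P in(('tip',t),('edge',e)):
    d=P[1]-P[0]; print(n,P.mean(0)[:2].round(4),'len %.1f yaw %.1f'%(np.hypot(*d[:2])*1e3,np.degrees(np.arctan2(d[1],d[0]))-90))
s=manip.read_state();R=s['tcp_rot']
print('tip-tcp in tool',R.T@(t.mean(0)-s['position']),'edge-tip in tool',R.T@(e.mean(0)-t.mean(0)))
c=cr([(460,88),(692,60),(720,268),(487,322)],0,(235,170)); print('mat',c[:,:2].round(4))
"
```

```text
tip [0.4367 0.3549] len 81.9 yaw 48.2
edge [0.4488 0.3636] len 89.1 yaw 49.3
tip-tcp in tool [-0.10575811  0.00149351  0.03895796] edge-tip in tool [-0.01468422 -0.00348317 -0.03892806]
mat [[0.5327 0.2974]
 [0.5487 0.171 ]
 [0.4358 0.1571]
 [0.4065 0.2833]]
```

```bash
python3 -m creep '0 -5.5 -0.5 0 0 0 0; 0 -11 -1 0 0 0 0; 0 -17 -1.5 0 0 0 0; 0 -23 -2 0 0 0 0; 0 -29 -2.5 0 0 0 0; 0 -35 -2.5 0 0 0 0; 0 -41 -2.5 0 0 0 0; 0 -47 -2.5 0 0 0 0; 0 -52 -2.5 0 0 0 0; 0 -56 -2.5 0 0 0 0'
python3 -m creep '0 0 0 0 0 0 0; 0 0 0 0 0 0 0'
python3 -c "
from h import *
go((.4045,.315,.042),139.5)"
```

```text
time_s: 9.6
position: [0.4055, 0.3126, 0.0419]
tcp_rot: [[-0.651, -0.759, -0.001], [-0.759, 0.651, -0.002], [0.002, -0.0, -1.0]]
wrist_force: [-4.8, -5.8, 10.5]
opening: 0.0133
grasp_force: 70.4
time_s: 9.77
position: [0.4063, 0.3132, 0.0419]
tcp_rot: [[-0.651, -0.759, 0.001], [-0.759, 0.651, 0.001], [-0.001, -0.0, -1.0]]
wrist_force: [-0.7, -1.4, 6.4]
opening: 0.0132
grasp_force: 69.9
t 9.77 pos [0.4063 0.3132 0.0419] d mm [-0.2  2.5 -0.1] rot [-0.   0.1 -0.1] F [-0.7 -1.4  6.4] op 13.2
```

```bash
python3 -m creep '20 0 0 0 0 0 0; 30 0 0 0 0 0 0; 40 0 0 0 0 0 0; 40 0 0 -10 0 0 0; 40 0 0 -40 0 0 0; 40 0 0 -75 0 0 6; 40 0 0 -110 0 0 13; 40 0 0 -150 0 0 20; 40 0 0 -175 0 0 27; 40 0 0 -190 0 0 34'
python3 -c "
from h import *
go((.5363,.4697,.230),49.5)"
```

```text
time_s: 10.6
position: [0.4068, 0.3139, 0.2359]
tcp_rot: [[-0.965, -0.261, 0.007], [-0.261, 0.965, 0.003], [-0.007, 0.002, -1.0]]
wrist_force: [-0.0, 0.1, 0.2]
opening: 0.0402
grasp_force: 0.0
t 10.60 pos [0.4068 0.3139 0.2359] d mm [-165.6  116.6    7.3] rot [ 0.3  0.3 55.6] F [-0.   0.1  0.2] op 40.2
```

```bash
python3 -m creep '40 -17 12 0 0 0 6.5; 40 -35 25 0 0 0 13; 40 -55 38 0 0 0 19.5; 40 -75 52 0 0 0 26; 40 -95 66 0 0 0 32; 40 -115 80 0 0 0 38; 40 -135 94 0 0 0 44; 40 -150 106 0 0 0 50; 40 -160 113 0 0 0 55.5; 40 -165.5 116.5 0 0 0 55.5'
python3 -m creep '40 0 0 0 0 0 0; 40 0 0 0 0 0 0'
python3 -c "
from h import *
import cv2
go((.5363,.4697,.142),49.5)
im=manip.read_camera('scene')
cv2.imwrite('pics/s6.png',cv2.resize(im[130:390,200:480],None,fx=2.2,fy=2.2,interpolation=cv2.INTER_CUBIC))"
```

```text
time_s: 11.43
position: [0.5344, 0.4705, 0.2304]
tcp_rot: [[-0.765, 0.644, -0.0], [0.644, 0.765, -0.0], [0.0, -0.0, -1.0]]
wrist_force: [-0.4, 0.2, 0.2]
opening: 0.04
grasp_force: 0.0
time_s: 11.6
position: [0.5336, 0.4693, 0.2305]
tcp_rot: [[-0.767, 0.642, -0.001], [0.642, 0.767, -0.001], [0.0, -0.001, -1.0]]
wrist_force: [0.6, -0.5, 0.4]
opening: 0.0401
grasp_force: 0.0
t 11.60 pos [0.5336 0.4693 0.2305] d mm [-1.8  2.2 88.4] rot [-0.1 -0.   0.6] F [ 0.6 -0.5  0.4] op 40.1
```

View pics/s6.png

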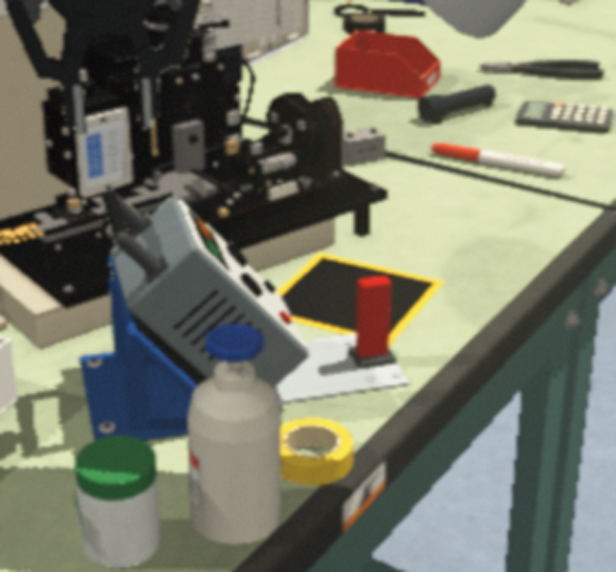

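The blade is under the raised front and the red grip stands at (375,318) clear of the unit. The bar at (130,230) is free under the gripper. I go down and grip the bar.

```bash
python3 -m creep '28 -1 1 20 0 0 0.6; 28 -1.5 2 45 0 0 0.6; 28 -1.5 2 68 0 0 0.6; 28 -1.5 2 82 0 0 0.6; 28 -1.5 2 88 0 0 0.6; 20 -1.5 2 88 0 0 0.6; 0 -1.5 2 88 0 0 0.6; 0 -1.5 2 88 0 0 0.6; 0 -1.5 2 88 0 0 0.6' 20
```

```text
time_s: 12.4
position: [0.5364, 0.47, 0.1434]
tcp_rot: [[-0.759, 0.651, 0.0], [0.651, 0.759, -0.0], [-0.0, -0.0, -1.0]]
wrist_force: [-1.8, -2.7, -1.1]
opening: 0.0108
grasp_force: 21.3
```

```bash
python3 -m creep '0 0 -5.7 -2.8 0 0 0; 0 0 -11.5 -5.3 0 0 0; 0 0 -17.4 -7.7 0 0 0; 0 0 -23.3 -9.8 0 0 0; 0 0 -29.3 -11.8 0 0 0; 0 0 -35.4 -13.5 0 0 0; 0 0 -41.6 -15 0 0 0; 0 0 -47.8 -16.4 0 0 0; 0 0 -54 -17.4 0 0 0; 0 0 -60.3 -18.3 0 0 0' 20
```

```text
time_s: 13.23
position: [0.4979, 0.4251, 0.1636]
tcp_rot: [[-0.759, 0.651, 0.004], [0.651, 0.759, 0.004], [-0.001, 0.005, -1.0]]
wrist_force: [-0.1, 3.4, 8.6]
opening: 0.0114
grasp_force: 22.2
```

```bash
python3 -m creep '0 0 0 0 0 0 0; 0 0 0 0 0 0 0'
```

```text
time_s: 13.4
position: [0.4977, 0.425, 0.1636]
tcp_rot: [[-0.759, 0.651, 0.004], [0.651, 0.759, 0.003], [-0.001, 0.005, -1.0]]
wrist_force: [1.2, 2.3, 6.8]
opening: 0.0111
grasp_force: 22.1
```

```bash
python3 -m creep '0 0 -5.6 -2.2 0 0 0; 0 0 -11.8 -2.9 0 0 0; 0 0 -18 -3.4 0 0 0; 0 0 -24.4 -3.7 0 0 0; 0 0 -30.6 -3.8 0 0 0; 0 0 -37 -3.6 0 0 0; 0 0 -41 -3.4 0 0 0; 0 0 -45 -3.2 0 0 0; 0 0 -45 -3.2 0 0 0' 20
```

```text
time_s: 14.15
position: [0.4669, 0.3895, 0.1654]
tcp_rot: [[-0.759, 0.651, -0.001], [0.651, 0.759, -0.0], [0.0, -0.001, -1.0]]
wrist_force: [-1.5, 2.1, 7.8]
opening: 0.0109
grasp_force: 22.7
```

```bash
python3 -m creep '0 0 -3 0 0 0 0; 0 0 -6 0 0 0 0; 0 0 -8.5 0.3 0 0 0; 0 0 -10.5 0.5 0 0 0; 0 0 -10.5 0.5 0 0 0; 0 0 -10.5 0.5 0 0 0' 20
```

```text
time_s: 14.65
position: [0.4598, 0.3815, 0.1642]
tcp_rot: [[-0.759, 0.651, -0.002], [0.651, 0.759, -0.001], [0.001, -0.002, -1.0]]
wrist_force: [-2.4, -0.6, 6.2]
opening: 0.0111
grasp_force: 22.8
```

```bash
python3 -m creep '12 0 0 -1 0 0 0; 16 0 0 -1 0 0 0; 22 0 0 -1 0 0 0; 36 0 0 -1 0 0 0; 36 0 0 -5 0 0 0; 36 0 0 -20 0 0 0; 36 0 0 -45 0 0 0; 36 0 0 -75 0 0 0; 36 0 0 -85 0 0 0; 36 0 0 -85 0 0 0'
python3 -c "
from h import *
import cv2
go((.4063,.3132,.24),139.5)
im=manip.read_camera('scene');t=manip.read_camera('top')
a=cv2.resize(im[150:390,240:440],(500,600),interpolation=cv2.INTER_CUBIC); b=cv2.resize(t[170:290,270:330],(300,600),interpolation=cv2.INTER_CUBIC)
cv2.imwrite('pics/m7.png',np.hstack([a,b]))
"
```

```text
time_s: 15.48
position: [0.4627, 0.3832, 0.2528]
tcp_rot: [[-0.759, 0.651, 0.007], [0.651, 0.759, 0.004], [-0.003, 0.007, -1.0]]
wrist_force: [0.7, -0.8, 0.6]
opening: 0.0361
grasp_force: 0.0
t 15.48 pos [0.4627 0.3832 0.2528] d mm [ -2.8 -89.9  12.1] rot [  0.2   0.4 -90.1] F [ 0.7 -0.8  0.6] op 36.1
```

View pics/m7.png

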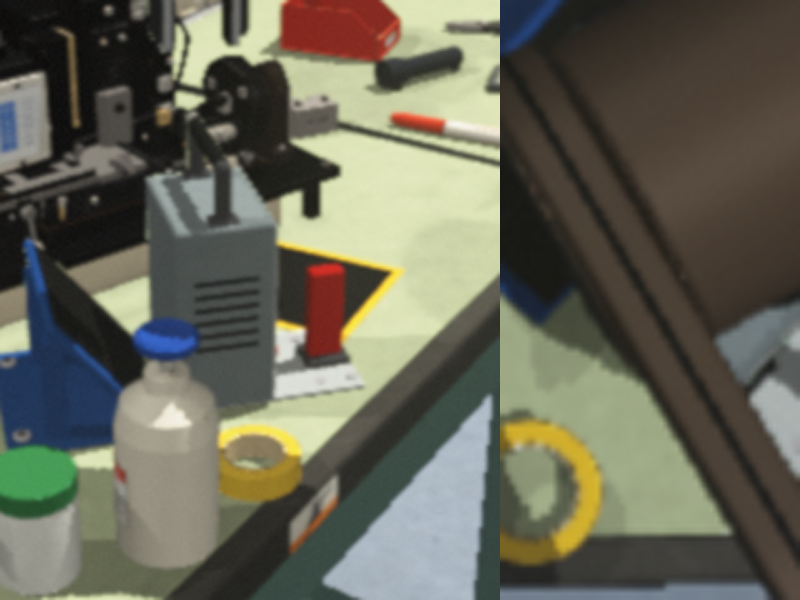

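The unit stands upright on the blade and the red grip at (326,310) is where I left it. The bystanders are unmoved. This is my last picture view; from here I check by code. I go back to the grip, 5 mm farther from the unit for body clearance.

```bash
python3 -m creep '45 0 -7 0 0 0 -7; 45 0 -15 0 0 0 -14; 45 -1 -24 0 0 0 -21; 45 -1 -34 0 0 0 -28; 45 -1 -45 0 0 0 -35; 45 -2 -56 0 0 0 -42; 45 -2 -67 0 0 0 -49; 45 -3 -78 0 0 0 -56; 45 -3 -88 0 0 0 -63; 45 -3 -95 0 0 0 -70'
python3 -m creep '45 0 0 0 0 0 -7; 45 0 0 0 0 0 -14; 45 0 0 0 0 0 -20; 45 0 0 0 0 0 -20'
python3 -c "
from h import *
go((.403,.3094,.042),139.5)
import cv2
im=manip.read_camera('scene').astype(int)
m=((im[...,2]>120)&(im[...,1]<70)&(im[...,0]<70)); m[:240]=0;m[:,:340]=0;m[:,400:]=0;m[310:]=0
v,u=np.nonzero(m);print(u.min(),u.max(),v.min(),v.max(),u.mean(),v.mean())
p0=cv2.imread('pics/s6.png').astype(int)[242:396,308:440]; m=(p0[...,2]>120)&(p0[...,1]<70)&(p0[...,0]<70);v,u=np.nonzero(m);print((u.mean()+308)/2.2+200,(v.mean()+242)/2.2+130)"
```

```text
time_s: 16.42
position: [0.3996, 0.307, 0.2454]
tcp_rot: [[-0.869, -0.496, -0.005], [-0.496, 0.869, -0.002], [0.005, 0.0, -1.0]]
wrist_force: [-0.2, -0.0, 0.8]
opening: 0.0449
grasp_force: 0.0
time_s: 16.75
position: [0.4002, 0.3076, 0.2457]
tcp_rot: [[-0.65, -0.76, -0.004], [-0.76, 0.65, -0.002], [0.004, 0.002, -1.0]]
wrist_force: [0.1, -0.4, -0.4]
opening: 0.0448
grasp_force: 0.0
t 16.75 pos [0.4002 0.3076 0.2457] d mm [ -4.1  -1.3 203.7] rot [ 0.1 -0.3 -0. ] F [ 0.1 -0.4 -0.4] op 44.8
363 377 255 288 371.05454545454546 262.05454545454546
369.99243166236306 272.19459531653456
```

```bash
python3 -m creep '45 -1 -1 30 0 0 0; 45 -2 -1 65 0 0 0; 45 -2 -1 100 0 0 0; 45 -2 -1 130 0 0 0; 45 -2 -1 155 0 0 0; 45 -2 -1 175 0 0 0; 45 -2 -1 190 0 0 0; 45 -2 -1 200 0 0 0; 45 -2 -1 202 0 0 0; 45 -2 -1 202 0 0 0'
python3 -m creep '30 0 0 0 0 0 0; 0 0 0 0 0 0 0; 0 0 0 0 0 0 0; 0 0 0 0 0 0 0; 0 0 0 0 0 0 0' 70
python3 -c "
from h import *
go((.4773,.2245,.042),139.5)"
```

```text
time_s: 17.63
position: [0.4027, 0.3087, 0.0456]
tcp_rot: [[-0.652, -0.758, -0.002], [-0.758, 0.652, -0.001], [0.002, 0.001, -1.0]]
wrist_force: [0.2, -0.2, 0.1]
opening: 0.0451
grasp_force: 0.0
time_s: 18.05
position: [0.4042, 0.3097, 0.048]
tcp_rot: [[-0.651, -0.759, 0.002], [-0.759, 0.651, 0.001], [-0.002, -0.001, -1.0]]
wrist_force: [-0.9, -0.4, 6.1]
opening: 0.0129
grasp_force: 70.2
t 18.05 pos [0.4042 0.3097 0.048 ] d mm [  17.1 -110.9    6.1] rot [-0.   0.1 -0.1] F [-0.9 -0.4  6.1] op 12.9
```

```bash
python3 -m creep '0 0.5 -0.3 0 0 0 0.3; 0 2 -1 0 0 0 0.9; 0 4 -2.4 0 0 0 2; 0 7 -4 0 0 0 3.4; 0 10 -6 0 0 0 5; 0 13.5 -8 0 0 0 6.7; 0 17 -10 0 0 0 8.4; 0 20.5 -12.3 0 0 0 10; 0 24 -14.5 0 0 0 12; 0 28 -17 0 0 0 14' 80
python3 -c "
from h import *
go((.3875,.2124,.048),98)"
```

```text
time_s: 18.88
position: [0.3998, 0.2785, 0.048]
tcp_rot: [[-0.816, -0.577, 0.005], [-0.577, 0.817, 0.004], [-0.006, 0.001, -1.0]]
wrist_force: [0.7, 6.7, 3.2]
opening: 0.0127
grasp_force: 78.1
t 18.88 pos [0.3998 0.2785 0.048 ] d mm [ 48.2 -46.9  -0.3] rot [ 0.1  0.4 27.3] F [0.7 6.7 3.2] op 12.7
```

```bash
python3 -m creep '0 3.3 -2.5 0 0 0 2; 0 6.6 -5.3 0 0 0 4; 0 10 -8.4 0 0 0 6; 0 13.3 -11.6 0 0 0 8; 0 16.6 -15 0 0 0 10; 0 20 -18.3 0 0 0 12; 0 23.3 -21.7 0 0 0 14; 0 26.6 -25 0 0 0 15.8; 0 29.6 -28.2 0 0 0 17.5; 0 32 -31 0 0 0 19'
python3 -c "
from h import *
go((.3875,.2124,.048),98)"
```

```text
time_s: 19.72
position: [0.3917, 0.2344, 0.0481]
tcp_rot: [[-0.96, -0.28, 0.005], [-0.28, 0.96, 0.004], [-0.006, 0.002, -1.0]]
wrist_force: [1.2, 6.4, 2.7]
opening: 0.0132
grasp_force: 78.2
t 19.72 pos [0.3917 0.2344 0.0481] d mm [ 10.2 -19.9  -0. ] rot [0.1 0.3 8.3] F [1.2 6.4 2.7] op 13.2
```

```bash
python3 -m creep '0 1.7 -3.2 0 0 0 1.4; 0 3.3 -6.4 0 0 0 2.8; 0 4.9 -9.4 0 0 0 4.1; 0 6.3 -12.2 0 0 0 5.3; 0 7.5 -14.6 0 0 0 6.3; 0 8.6 -16.6 0 0 0 7.1; 0 9.4 -18.2 0 0 0 7.8; 0 9.9 -19.3 0 0 0 8.2; 0 10 -20 0 0 0 8.3; 0 10 -20 0 0 0 8.3'
python3 -c "
from h import *
go((.3875,.2124,.048),98)
import cv2
t=manip.read_camera('top'); cv2.imwrite('pics/t8.png',t); cv2.imwrite('pics/s8.png',manip.read_camera('scene'))
"
```

```text
time_s: 20.55
position: [0.3878, 0.2125, 0.0481]
tcp_rot: [[-0.99, -0.14, 0.005], [-0.14, 0.99, 0.004], [-0.005, 0.003, -1.0]]
wrist_force: [1.3, 6.3, 4.3]
opening: 0.0128
grasp_force: 78.3
t 20.55 pos [0.3878 0.2125 0.0481] d mm [ 0.3 -0.   0.1] rot [0.2 0.3 0. ] F [1.3 6.3 4.3] op 12.8
```

```bash
python3 -m creep '16 0 0 0 0 0 0; 25 0 0 0 0 0 0; 45 0 0 0 0 0 0; 45 0 0 -10 0 0 0; 45 0 0 -35 0 0 0; 45 0 0 -65 0 0 0; 45 0 0 -100 0 0 0; 45 0 0 -140 0 0 0; 45 0 0 -180 0 0 0; 45 0 0 -205 0 0 0'
python3 -m creep '45 0 20 0 0 0 0; 45 3 50 0 0 0 0; 45 6 85 0 0 0 0; 45 9 120 0 0 0 0; 45 12 160 0 0 0 0; 45 15 200 0 0 0 0; 45 20 240 0 0 0 0; 45 30 275 0 0 0 0; 45 40 305 0 0 0 0; 45 40 320 0 0 0 0'
python3 - <<'E'
from h import *
import cv2
t=manip.read_camera('top'); cv2.imwrite('pics/t9.png',t); s=manip.read_camera('scene'); cv2.imwrite('pics/s9.png',s)
go((.3,.5,.25),98)
def proj(P,n):
    p=manip.camera_params(n); f=240/np.tan(np.radians(p["vfov"]/2)); T=p["world_to_cam"]; c=T[:3,:3]@P+T[:3,3]; return f*c[0]/c[2]+p["cx"],f*c[1]/c[2]+p["cy"]
print('expected top centre px',proj(np.array([.4773,.225,.144]),'top'))
# box top: grey; print compact gray patch around
hsv=cv2.cvtColor(t,cv2.COLOR_BGR2HSV)
x0,y0=370,160
sub=t[y0:y0+100,x0:x0+80]
for r in range(0,100,4): print(y0+r,' '.join('%02x%02x%02x'%tuple(int(k) for k in sub[r,c]) for c in range(0,80,5)))
E
```

```text
time_s: 21.48
position: [0.3869, 0.2111, 0.2568]
tcp_rot: [[-0.99, -0.14, 0.006], [-0.14, 0.99, 0.001], [-0.006, 0.001, -1.0]]
wrist_force: [0.4, 1.3, 0.6]
opening: 0.045
grasp_force: 0.0
time_s: 22.32
position: [0.2989, 0.5246, 0.2518]
tcp_rot: [[-0.99, -0.143, -0.001], [-0.143, 0.99, 0.0], [0.001, 0.001, -1.0]]
wrist_force: [0.3, -0.4, 0.4]
opening: 0.0452
grasp_force: 0.0
t 22.42 pos [0.3003 0.5238 0.2516] d mm [  3.7 -23.5   1.6] rot [-0.  -0.   0.2] F [2.  0.3 0.1] op 44.7
expected top centre px (np.float64(397.86764342857066), np.float64(210.60510631915113))
160 182124 131717 131515 131615 121414 222423 2c2e2d 3c4142 707474 6b7980 1a1d1d 131616 1d201f 171a19 303535 686867
164 131716 131615 131615 121515 141716 363d3e 151817 161817 151918 404445 171a18 131717 171b19 161a19 151a1a 15191a
168 141817 131616 141716 141816 151817 2e3435 677376 5b666a 141816 272a29 343736 191d1c 171a19 161b1a 161b1b 161c1b
172 3e4f4a 151918 141716 141817 141716 141716 151817 171a1a 141717 1d201f 1a1d1c 151917 151818 181d1d 3e4242 161c1b
176 7fa097 7b9b92 546962 1a201e 151817 141817 151817 141716 15181
[... 1670 characters left out ...]
a097
236 333633 434947 2b2f2d 3e423e abada6 b3b5ae 7a7c77 7a7d77 222725 3ba0b8 75958b 739288 7d9d94 7fa095 7b9b92 77958c
240 afb0aa 929492 abaea7 b1b3ad b3b5ae b4b6b0 b1b3ac abada6 223337 2fa2c0 708e84 6d8a81 6d8b82 7c9c93 78978e 78988f
244 afb1aa 9ea09a afb1aa b0b2aa b3b4ad b3b5ae aeb0a9 b0b2ab 479eb4 528a90 6a867d 6c877f 6e8a82 79988f 7b9b91 79978f
248 babcb5 5a5c58 61635e adb0a8 b1b3ac b1b2ab afb1ab b0b2ab 6f8b83 6d8980 6d8880 6b867e 6c8880 6c8880 78978e 77958c
252 c0c2bb 626360 5a5c58 2a2d2c 272a30 2e3155 abaca9 aeafaa 6f8c82 6e8981 6f8b82 6c887f 6a847c 69857c 739187 79988f
256 b1b5ad 696968 5a5c58 292b2b 1d2139 222894 9798a8 aeb0a9 6d8980 6d8980 6d8980 6b887f 6b877e 6b877f 6c8980 799990
```

Run:
```python
from h import *
import cv2
t=cv2.imread('pics/t9.png'); a=t.astype(int);B,G,R=a[...,0],a[...,1],a[...,2]
m=((abs(B-G)<5)&(B-R>4)&(B-R<17)&(B>56)&(B<140)).astype(np.uint8)
z=np.zeros_like(m); z[185:238,350:432]=m[185:238,350:432]
z=cv2.morphologyEx(z,cv2.MORPH_CLOSE,np.ones((3,3))); n,l,st,_=cv2.connectedComponentsWithStats(z)
keep=np.isin(l,[i for i in range(1,n) if st[i,4]>25]); v,u=np.nonzero(keep)
r=cv2.minAreaRect(np.c_[u,v].astype(np.float32)); q=cv2.boxPoints(r); print(r)
P=np.array([bp(*k,.144) for k in q]); print(P[:,:2].round(4),P.mean(0).round(4)); print([np.hypot(*(P[i]-P[i-1])[:2]).round(4) for i in range(4)])
# bystanders: difference from first picture, and skid tip/mat yellow visible
t0=cv2.imread('pics/top0.png'); d=cv2.absdiff(t0,t).max(2)
for nme,(x,y) in dict(bottle=(231,265),tape=(275,268),jar=(198,241)).items(): print(nme,d[y-15:y+16,x-15:x+16].mean().round(1))
for y in range(184,242,3): print(y,''.join('G' if keep[y,x] else ('Y' if a[y,x,2]>a[y,x,0]+60 else ('w' if a[y,x].min()>150 else ('k' if a[y,x].max()<52 else '.'))) for x in range(345,435)))
```

```text
((396.5917053222656, 213.1112518310547), (36.98622131347656, 49.89183807373047), 81.46923065185547)
[[0.4996 0.2784]
 [0.514  0.1859]
 [0.4456 0.1765]
 [0.4316 0.2686]] [0.4727 0.2273 0.144 ]
[np.float64(0.0686), np.float64(0.0936), np.float64(0.069), np.float64(0.0932)]
bottle 11.1
tape 12.4
jar 9.9
184 ............................................................YY.kkkkkkkkkkkkkkkkkkkkkkkkkkk
187 ....................................YYYYYYYYYYYYYYYYYYYYYYYYYYYYY........kkkkkkkkkkkkkkkkk
190 ................YYYYYYYYYYYYYYYYYYYYYYYYYYYY......kkkkkkkkkk.YYYY.................kkkkkkkk
193 .....YYYYYYYYYYY.....kkkkkkkkkkkkkkkkkkkkkkkkkkkkkkkkkkkkk........GGGGGGGG................
196 .....YYY.kkkkkkkkkkkkkkkkkkkkkkkkkkkkk...GGGGGGGGGGGGGGGGGGGGGGGGGGGGGGGGGG...............
199 ......YYYkkkkkkkkkkkkkkkkGGGGGGGGGGGGGGGGGGGGGGGGGGGGGGGGGGGGGGGGGGGGGGGGGG...............
202 ......YYY.kkkkkkkkkkkkkk.GGGGGGGGGGGGGGGGGGGGGGGGGGGGGGGGGGGGGGGGGGGGGGGGGGG..............
205 .......YY.kkkkkkkkkkkkkkk.GGGGGGGGGGGGGGGGGGGGGGGGGGGGGGGGGGGGGGGGGGG....kk...............
208 .......YYY.kkkkkkkkkkkkkk..GGGGGGG
[... 401 characters left out ...]
GGGGGGGGGGGGGGGGGGGGGGG............
223 .........YYY.kkkkkkkkkkkkkk.GGGGGGGGGGGGGGGGGGGGGGGGGGGGGGGGGGGGGGGGGGGGGGGGGGG...........
226 .........YYY.kkkkkkkkkkkkkkk.GGGGGGGGGGGGGGGGGGGGGGGGGGGGGGGGGGGGGGGGGGGGGGGGGG...........
229 ..........YY..kkkkkkkkkkkkkk.GGGGGGGGGGGGGGGGGGGGGGGGGGGGGGGGGGGGGGGGGG...................
232 ..........YYY.kkkkkkkkkkkkkk..GGGGGGGGGGGGGGGGGGGGG................YYYY...................
235 ..........YYYY.kkkkkkkkkkkk.......................www........kkkkkkYYYY...................
238 ..........YYYYYkkkkkk.........kkkk.......wwwwwwwwwwwwwwwwwwww.kkkkk.YYYY..................
241 ...........YYYY.kkkkk..wwwwwwwwwwwwwwwwwwwwwwwwwwwwwwwwwwwwww..YYYYYYYYY..................
```

Run:
```python
from h import *
import cv2
t0=cv2.imread('pics/top0.png')
for n in('t8','t9'):
    t=cv2.imread(f'pics/{n}.png')
    for nme,(x,y) in dict(bottle=(231,265),tape=(275,268),jar=(198,241)).items():
        T=t0[y-15:y+16,x-15:x+16]; r=cv2.matchTemplate(t[y-25:y+26,x-25:x+26],T,cv2.TM_CCOEFF_NORMED); _,v,_,p=cv2.minMaxLoc(r); print(n,nme,round(v,2),p[0]-10,p[1]-10)
print(manip.job_done())
```

```text
t8 bottle 1.0 0 0
t8 tape 0.96 0 0
t8 jar 1.0 0 0
t9 bottle 1.0 0 0
t9 tape 1.0 0 0
t9 jar 0.92 0 0
the job is handed in; nothing more can be done
None
```

The power supply stands upright on the skid about 5 mm from the mat's centre by my camera measurement. It was tipped onto the rest, the blade slid under past its middle, and it was lowered and dragged without leaving the bench; the bottle, tape and jar did not move, and the job was handed in at about 22 s.

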